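# Scrape the boiler cover clean and hang the scraper up

### The job

Take the orange scraper by its blue loop handle and wipe all three flakes of scale off the dark cover plate into the yellow catch tray at its end, touching the flakes only with the scraper, never with the gripper. Then hang the scraper by its loop on the free green hook, let go, and leave it hanging still. Do not shift or knock over anything else on the bench.

Things in the scene. Friction and masses are not known exactly. Their poses are not given: they have to be found in the camera images.
- scraper: Orange foot block 26 (x) x 110 (y) x 26 mm (z) with an upright blue loop in the y-z plane: two posts 12 (x) x 10 mm (y), outer faces 56 mm apart, top bar 12 (x) x 56 (y) x 10 mm (z); 100 mm tall. Opening 36 mm wide, from z=26 to z=90 mm. About 200 g, starts standing. Grip across the posts (56 mm) or pinch a bar in x (12 mm). Origin: centre of the underside, z up.
- scraper_loop (a point): Middle of the underside of the loop's top bar (what rests on a hook), 90 mm above the scraper's underside.
- plate: Dark steel cover plate, fixed, 120 (x) x 170 mm (y), flat top 30 mm above the bench. At its +y end a fixed yellow open catch tray: x -75 to 75 mm, y 85 to 190 mm, floor 4 mm and walls (4 mm thick) 26 mm above the bench, no wall at the plate's end. Origin: on the bench under the plate's centre; +y points to the tray.
- tray_floor (a point): Centre of the catch tray's floor.
- chip_a: Reddish-brown flake of scale, a flat disc with 6 sides, 21 mm across, 8 mm thick, 14 g, loose on the plate. Origin: centre of its underside.
- chip_b: Reddish-brown flake of scale, a flat disc with 7 sides, 21 mm across, 8 mm thick, 14 g, loose on the plate. Origin: centre of its underside.
- chip_c: Reddish-brown flake of scale, a flat disc with 8 sides, 21 mm across, 8 mm thick, 14 g, loose on the plate. Origin: centre of its underside.
- hook_free: Free hook stand, fixed: dark base 90 (x) x 100 (y) x 14 mm, green upright 16 mm across at its centre up to 209 mm, green hook of 8 mm round bar towards -x: from 200 mm high at the upright it dips to its seat (axis 192 mm high, x -36 to -56 mm), then turns up to its tip at x=-76 mm (top 218 mm). Nothing above it. Origin: centre of the base's underside.
- hook_seat (a point): Top of the free green hook's bar at its seat, 196 mm above the bench, 46 mm from the upright's axis.
- hook_mirror: A second hook stand of the same shape and size but grey, taken: a silver inspection mirror hangs on it (all fixed). Bystander. Beyond the stands, fixed at the back left corner, is a white drawer tower 300 mm tall, at the back right a toolbox 186 mm tall. Origin: centre of the base's underside; hook to its -x.
- jar: Glass jar of brass washers, 64 mm across, 78 mm tall, steel lid; bystander. Origin: centre of its underside.
- wrench: Red pipe wrench lying flat, 230 mm long along its x, head at +x, up to 60 mm wide, 20 mm tall; bystander. Origin: on the bench under its axis, 10 mm from mid-length towards the head.
- level: Small green spirit level standing on edge, 200 mm (x) by 22 mm (y) by 45 mm tall; bystander. Origin: centre of its underside.
- can: Blue metal can, 60 mm across, 170 mm tall, standing between the two hook stands; bystander. Origin: centre of its underside.
- tee: Copper pipe tee, 82 mm (x) by 54 mm (y), 28 mm tall, lying flat; bystander. Origin: on the bench under the tee's middle.

How it is judged:
On the way, in this order (a step that is already met when the one before it is completed fails the run):
1. all three flakes have been wiped off the plate into the catch tray (y of chip_a in the frame of plate between 0.085 and 0.19 m and x of chip_a in the frame of plate between -0.075 and 0.075 m and z of each of chip_a, chip_b, chip_c in the frame of plate below 0.027 m and y of chip_b in the frame of plate between 0.085 and 0.19 m and x of chip_b in the frame of plate between -0.075 and 0.075 m and y of chip_c in the frame of plate between 0.085 and 0.19 m and x of chip_c in the frame of plate between -0.075 and 0.075 m), for 0.2 s.
2. the scraper hangs by its loop on the free green hook (horizontal distance between scraper_loop and hook_seat below 0.03 m and z of scraper_loop in the frame of hook_free between 0.186 and 0.215 m and angle between scraper's own z axis and vertical below 0.35 rad and linear speed of scraper below 0.03 m/s and angular speed of scraper below 0.4 rad/s and contact force between scraper and hook_free above 0.5 N), for 0.2 s.
At the end, for the whole second after the job is handed in: All three flakes lie in the catch tray (inside its outline, below the plate's top), and the scraper hangs still by its loop on the green hook: the top bar's underside within 30 mm of the hook's seat and resting on it, tilted less than 20 degrees (all of step 1 and all of step 2); the robot touches nothing.
It fails at once if the gripper or arm touches a flake (contact force between any of the fingers, the arm and chip_a above 0.3 N or contact force between any of the fingers, the arm and chip_b above 0.3 N or contact force between any of the fingers, the arm and chip_c above 0.3 N).
It fails at once if a bystander is shifted more than 15 mm or tipped (distance of any of jar, wrench, level, can, tee from where it was at the start of the episode above 0.015 m or angle between any of jar, wrench, level, can, tee's own z axis and vertical above 0.3 rad).
It fails at once if the robot knocks the stand on which the mirror hangs (contact force between any of the arm, the fingers and hook_mirror above 5 N).
It also fails if it takes over 51 s, if anything falls off the work surface, if the arm or the gripper's body presses on something with over 40 N, if the wrist force passes 120 N, or if a joint passes its speed limit or range.

### The arm

A 6-joint arm with a two-finger parallel gripper is mounted at the origin on the work surface. World frame = base frame: x ahead of the robot, y to its left, z up, the work surface at z = 0. Lengths are in m, angles in rad, forces in N, time in s.
With the tool pointing down it reaches from about 0.325 to 0.875 m from the base axis. Payload 4.4 kg.
Tool frame: the origin (TCP) lies between the finger pads; the fingertips stand 11 mm ahead of it and the grasp point (between the pads) lies 8 mm behind it (manip.tcp_to_tips is the distance from the TCP to the fingertips, in m); z points along the fingers, y is the line along which they close (so a half turn about z gives the same grasp; the last joint's range is limited). The gripper opens to 85 mm and grips with 20 to 120 N. Pads are 22 mm wide; open, the fingers measure 114 mm over their backs; the gripper's body (76 mm by 85 mm) begins 54 mm behind the grasp point. The pads swing forward as they close: fully open they stand 13 mm farther back than shut.
Start: joints at [-1.442, 0.207, 1.542, -0, 1.393, -0.15], TCP at [0.159, -0.553, 0.242] pointing down, gripper open.
Joint ranges: [-2.73, 2.73], [-0.86, 2.22], [0.23, 2.46], [-1.11, 4.25], [0.08, 2.63], [-2.82, 2.82]. Speed limits (rad/s): [2.79, 2.79, 3.14, 3.14, 3.14, 3.14].

### API

Orientations are given as a rotation vector (axis times angle).
In Python, from station import manip gives the robot as it stands.
- The arm moves only by the shell command python3 -m jog 'ROWS' [FORCE]. ROWS is JSON, a list of rows, each a list of 3 entries, a list of its own where there are three numbers: the shift along the tool's x, y, z in units of 20 mm (1.0 is 20 mm), then the turn, a rotation vector about the tool's x, y, z in units of 6 degrees (1.0 is 6 degrees), then the opening, from 0 (shut) to 1 (fully open). In form: [[[tx, ty, tz], [wx, wy, wz], gripper], ...]. A call has 1 to 20 rows; each row shifts and turns the commanded pose from where the row before left it, along the tool's axes as they then stand; what a row does not reach is not made up. A row lasts 1/10 s, in which the tool goes at most 50 mm and 8.59 degrees, less where a joint would pass 70% of its speed; a pose out of reach is approached as far as the arm can. A call with a number of a shift or a turn outside -1 to 1 is refused whole. A call with a gripper value outside its range is refused whole. The fingers move at their own pace and stop on an object; FORCE is the grip in N (left out, the last holds). Time passes only in rows, so rows that do not move let the fingers close. It gives the time, the measured TCP pose, the force, the opening and the grip force at its end, in the units of the state.
- manip.state(): the state, without advancing time (a new reading comes with each control period).
- manip.camera(name): name is "side" or "top" or "wrist"; returns the picture (420x560x3 uint8, blue, green, red); there is no depth.
- manip.get_calibration(name): a dict with "K" (3x3 intrinsics, pixels), "k1" (the pictures are not rectified: a ray, as slopes to the right and down, at radius r is drawn at 1 + k1 r^2 times it, then the intrinsics apply), "pose" (4x4, takes a point from camera to world coordinates); the wrist camera has in their place "T_tool_cam" (4x4, takes a point from camera to tool coordinates, whose origin is the TCP and whose axes are the flange's). Camera axes: x right, y down, z forward; pixel columns grow to the right and rows downward; lengths in m; the calibration is good to about 2 mm. A picture is of the moment at which its call begins: read the wrist's pose just before it. get_calibration takes no time and is no camera call.
- manip.finish_job(): hands the job in; it is judged then, once.
The state is a dict: "t": time; "joint_positions": joint angles; "joint_velocities": joint speeds; "joint_efforts": joint torques, N m; "ee_pos": TCP position; "ee_rot": TCP orientation; "ft_force": force on the tool from outside, world axes, zero at the start; "torque": the same for the moment, N m; "gripper_width": opening from 0.0 (shut) to 1.0 (fully open); "gripper_force": force on a finger pad.
Only numpy, scipy, OpenCV 4.12 (cv2) and the standard library are available. Lean on these libraries where they do the work, as an engineer would, in place of code of your own. Each camera call takes 0.05 s, during which the arm holds its last target. There are 200 camera calls.

## Working session

There is one attempt and no reset: what is moved stays moved. The work goes in short steps, Python scripts to look and compute and a shell command to move; the robot and the scene stay as the last step left them, time stands still between calls to the robot, and variables do not carry over. Pictures are saved under pics/ and viewed, at most 10 in all, crops included, and the job is handed in when it is done.

```bash
ls; mkdir -p pics
python3 - <<'E'
from station import manip
import cv2,numpy as np
a=manip.camera("top");b=manip.camera("side")
cv2.imwrite("pics/top.png",a);cv2.imwrite("pics/side.png",b)
for n in("top","side","wrist"):
    print(n,{k:np.round(v,4).tolist() for k,v in manip.get_calibration(n).items()})
s=manip.state();print(s['t'],s['ee_pos'],s['ee_rot'])
E
```

```text
pics
top {'K': [[533.3462, 0.0, 274.4532], [0.0, 533.3462, 213.651], [0.0, 0.0, 1.0]], 'k1': -0.104, 'pose': [[-0.0056, -0.9952, 0.0977, 0.4132], [-1.0, 0.0063, 0.007, -0.0063], [-0.0076, -0.0977, -0.9952, 1.4964], [0.0, 0.0, 0.0, 1.0]]}
side {'K': [[415.2132, 0.0, 285.2355], [0.0, 415.2132, 212.5175], [0.0, 0.0, 1.0]], 'k1': -0.0698, 'pose': [[-0.6529, -0.5134, 0.5568, -0.0902], [-0.7573, 0.4329, -0.4889, 0.6081], [0.01, -0.7409, -0.6715, 0.9467], [0.0, 0.0, 0.0, 1.0]]}
wrist {'K': [[314.0393, 0.0, 278.8104], [0.0, 314.0393, 211.7507], [0.0, 0.0, 1.0]], 'k1': -0.0165, 'T_tool_cam': [[0.0007, -0.9502, -0.3116, 0.0806], [1.0, 0.0009, -0.0006, 0.0001], [0.0009, -0.3116, 0.9502, -0.1319], [0.0, 0.0, 0.0, 1.0]]}
0.1 [ 0.15869774 -0.55195742  0.24121229] [-3.10880041e+00 -4.37833938e-01 -4.70019860e-05]
```

View pics/top.png

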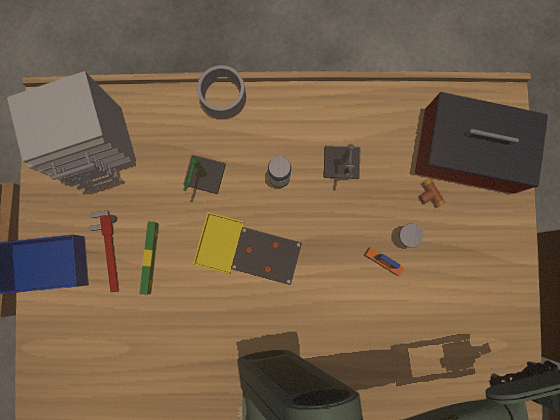

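View pics/side.png

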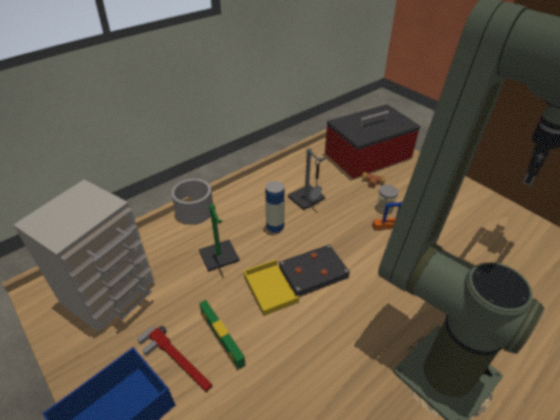

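The top view shows the plate around (265,252), tray at (219,243) and flakes near (249,249), (276,245) and (268,269). It also has the scraper at (385,261), the free green hook stand at (205,174), the can at (279,170) and the jar at (410,236). The side view shows the green hook near (214,215) and the scraper at (390,215).

```bash
cat > h.py <<'E'
import cv2,numpy as np
from station import manip
def cal(n):
    c=manip.get_calibration(n)
    if n=="wrist":
        s=manip.state();T=np.eye(4);T[:3,:3]=cv2.Rodrigues(np.array(s['ee_rot']))[0];T[:3,3]=s['ee_pos']
        P=T@np.array(c['T_tool_cam'])
    else:P=np.array(c['pose'])
    return np.array(c['K']),np.array([c['k1'],0,0,0]),P
def ray(C,uv):
    K,d,P=C
    x=cv2.undistortPoints(np.array(uv,float).reshape(-1,1,2),K,d)[:,0]
    v=np.c_[x,np.ones(len(x))]@P[:3,:3].T
    return P[:3,3],v
def onz(C,uv,z):
    o,v=ray(C,uv);return o+v*((z-o[2])/v[:,2])[:,None]
def proj(C,X):
    K,d,P=C;Q=np.linalg.inv(P)
    return cv2.projectPoints(np.array(X,float).reshape(-1,1,3),cv2.Rodrigues(Q[:3,:3])[0],Q[:3,3],K,d)[0][:,0]
def tri(C1,u1,C2,u2):
    o1,v1=ray(C1,u1);o2,v2=ray(C2,u2);v1=v1[0];v2=v2[0]
    s=np.linalg.lstsq(np.c_[v1,-v2],o2-o1,rcond=None)[0]
    a=o1+s[0]*v1;b=o2+s[1]*v2
    return (a+b)/2,np.linalg.norm(a-b)
def mask(im,lo,hi):
    return cv2.inRange(cv2.cvtColor(im,cv2.COLOR_BGR2HSV),np.array(lo),np.array(hi))
def blobs(m,mn=15):
    n,l,st,c=cv2.connectedComponentsWithStats(m)
    return [(st[i],c[i],(l==i).astype(np.uint8)) for i in range(1,n) if st[i,4]>=mn]
E
python3 - <<'E'
from h import *
np.set_printoptions(precision=4,suppress=True)
for n in("top","side"):
    im=cv2.imread(f"pics/{n}.png");C=cal(n);print(n)
    for nm,lo,hi,z in(("orange",(7,180,120),(14,255,255),.026),("blue",(108,130,60),(130,255,255),.1),("yellow",(24,180,120),(34,255,255),.026),("green",(45,100,40),(85,255,255),0.2),("dark",(0,0,20),(180,90,75),.03),("chip",(0,100,60),(12,190,200),.038)):
        for st,c,m in blobs(mask(im,lo,hi),12 if nm in("green","chip","blue") else 60):
            r=cv2.minAreaRect(cv2.findNonZero(m));q=cv2.boxPoints(r)
            if st[4]<5000: print(nm,st[4],c.round(1),np.round(r[1],1),onz(C,[c],z)[0,:2], 'box',onz(C,q,z)[:,:2].round(3).tolist() if nm!="chip" else '')
t=cv2.imread("pics/top.png");s=cv2.imread("pics/side.png")
def crop(i,x,y,w,h):return cv2.resize(i[y:y+h,x:x+w],(400,300),interpolation=cv2.INTER_CUBIC)
cv2.imwrite("pics/z1.png",np.vstack([np.hstack([crop(t,175,145,64,48),crop(s,180,195,80,60+15)]),np.hstack([crop(t,355,235,64,48),crop(s,360,180,64,48)])]))
E
```

```text
top
orange 167 [382.4 260.7] [39.5  9.2] [ 0.4252 -0.2926] box [[0.443, -0.245], [0.464, -0.259], [0.406, -0.351], [0.385, -0.337]]
blue 96 [ 34.6 239.2] [ 1.7 72.4] [0.4854 0.6485] box [[0.477, 0.747], [0.499, 0.545], [0.494, 0.544], [0.473, 0.747]]
blue 2656 [ 41.8 265.2] [47. 77.] [0.4159 0.6261] box [[0.465, 0.76], [0.486, 0.544], [0.362, 0.528], [0.34, 0.742]]
blue 12 [390.8 259.9] [10.8  1.2] [ 0.4266 -0.3006] box [[0.432, -0.289], [0.434, -0.291], [0.419, -0.315], [0.417, -0.313]]
yellow 1628 [218.8 242.7] [38.1 54.1] [0.4779 0.1581] box [[0.42, 0.23], [0.564, 0.191], [0.536, 0.089], [0.392, 0.128]]
yellow 62 [146.5 258. ] [ 7.4 14.1] [0.4363 0.3592] box [[0.418, 0.371], [0.457, 0.366], [0.454, 0.346], [0.416, 0.351]]
green 99 [190.6 171.5] [ 5.6 33.7] [0.6464 0.2096] box [[0.601, 0.227], [0.683, 0.208], [0.679, 0.194], [0.597, 0.213]]
green 204 [149.7 235.4] [ 7.5 27.5] [0.4889 0.3089] box [[0.457, 0.322], [0.524, 0.315], [0.521, 0.296], [0.454, 0.303]]
green 210 [144.5 279.8] [ 7.6 27.5] [0.3805 0.3203] box [[0.349, 0.333], [0.415, 0.326], [0.413, 0.308], [0.347, 0.314]]
dar
[... 5073 characters left out ...]
6] [90.9 53.9] [ 0.6833 -0.487 ] box 
chip 44 [411.1 135.3] [ 7.6 13.9] [ 0.6879 -0.7678] box 
chip 77 [341.1 143. ] [22.6  9.9] [ 0.8338 -0.4974] box 
chip 132 [382.2 149.1] [17.2 29.1] [ 0.6991 -0.5919] box 
chip 16 [338.4 152.8] [8.5 3.1] [ 0.792  -0.4378] box 
chip 95 [355.1 154. ] [22.3 11.4] [ 0.7447 -0.4821] box 
chip 69 [369.5 158.5] [ 8.4 17. ] [ 0.6884 -0.5021] box 
chip 33 [381.9 220.2] [ 5.4 15.5] [ 0.435  -0.2675] box 
chip 19 [393.3 220.7] [7.6 4.1] [ 0.4093 -0.2936] box 
chip 32 [313.3 255.1] [6.3 5.4] [0.4695 0.005 ] box 
chip 38 [298.  269.8] [6. 6.] [0.4568 0.0766] box 
chip 35 [323.6 271.8] [6. 5.] [0.4047 0.0264] box 
chip 344 [179.8 358.4] [81.3 13.4] [0.4348 0.4726] box
```

View pics/z1.png

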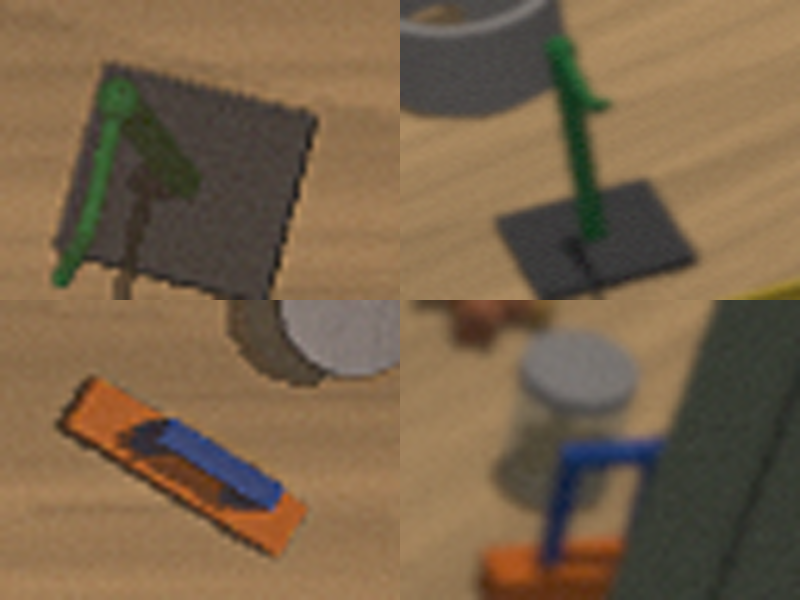

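The zoomed crop shows the hook's upright top at top-view px (194,160) with its tip at (185,190). In the side view those are (212,206) and (221,221). The loop bar is centred at top-view px (390.5,261.4), and its left end is at (382.2,255.8) in the top view and (386.4,204) in the side view.

Run:
```python
from h import *
np.set_printoptions(precision=4,suppress=True)
T,S=cal("top"),cal("side")
print("bar c",onz(T,[[390.5,261.4]],.1),"bar end",tri(T,[[382.2,255.8]],S,[[386.4,204]]))
t=cv2.imread("pics/top.png");s=cv2.imread("pics/side.png")
print("hook tip",tri(T,[[185,190]],S,[[220.5,220.5]]),"up",tri(T,[[194,160.2]],S,[[212,206]]))
# foot outline in top (orange+blue+shadow): hull of saturated orange incl. shaded
m=cv2.inRange(cv2.cvtColor(t,cv2.COLOR_BGR2HSV),(3,170,40),(14,255,255));m|=mask(t,(105,90,40),(130,255,255));m[:,:350]=0;m[:,420:]=0;m[:230]=0;m[290:]=0
r=cv2.minAreaRect(cv2.findNonZero(m));print(r,onz(T,[r[0]],.026),onz(T,cv2.boxPoints(r),.026)[:,:2])
def base(im,C,y0,y1,x0,x1):
    m=mask(im,(0,0,20),(180,90,90));g=np.zeros_like(m);g[y0:y1,x0:x1]=m[y0:y1,x0:x1]
    b=max(blobs(g),key=lambda q:q[0][4])[2]
    h=cv2.convexHull(cv2.findNonZero(b));P=onz(C,h.reshape(-1,2)+0.0,.014)[:,:2]
    r=cv2.minAreaRect(P.astype(np.float32));print("base",r)
    h=0
base(t,T,148,200,180,232);base(s,S,235,275,195,245)
for im,C,b in((t,T,(205,290,225,305)),(s,S,(240,300,275,355))):
    m=mask(im,(0,0,20),(180,90,75));g=np.zeros_like(m);g[b[0]:b[1],b[2]:b[3]]=m[b[0]:b[1],b[2]:b[3]]
    k=max(blobs(g),key=lambda q:q[0][4])[2]
    print("plate",cv2.minAreaRect(onz(C,cv2.convexHull(cv2.findNonZero(k)).reshape(-1,2)+0.,.03)[:,:2].astype(np.float32)))
# chip height from two views
ct=[(275.1,244.9),(248.7,249.5),(267.1,268.7)];cs=[(313.3,255.1),(298,269.8),(323.6,271.8)]
for a,b in zip(ct,cs):print("chip",tri(T,[a],S,[b]))
```

```text
bar c [[ 0.4227 -0.2997  0.1   ]] bar end (array([ 0.438 , -0.278 ,  0.0989]), np.float64(0.0009789759855700162))
hook tip (array([0.5993, 0.2215, 0.215 ]), np.float64(0.0030723126448820894)) up (array([0.6744, 0.2012, 0.2029]), np.float64(0.0004576895601427893))
((384.26611328125, 260.81756591796875), (39.96242904663086, 10.02336311340332), 31.607501983642578) [[ 0.425  -0.2979  0.026 ]] [[ 0.4425 -0.2438]
 [ 0.4659 -0.2588]
 [ 0.4074 -0.3522]
 [ 0.3841 -0.337 ]]
base ((0.6726898550987244, 0.20116907358169556), (0.09959247708320618, 0.08925534039735794), 75.50212097167969)
base ((0.6729239225387573, 0.2047739028930664), (0.09795604646205902, 0.10295773297548294), 74.35017395019531)
plate ((0.44154927134513855, 0.02791845053434372), (0.16929134726524353, 0.11839435249567032), 74.6440200805664)
plate ((0.43379053473472595, 0.03600317984819412), (0.17152802646160126, 0.13157011568546295), 74.06863403320312)
chip (array([0.4709, 0.0029, 0.0351]), np.float64(0.0006101008208577061))
chip (array([0.4585, 0.0751, 0.0353]), np.float64(9.569722292193395e-05))
chip (array([0.4059, 0.0249, 0.0356]), np.float64(9.800934038992014e-05))
```

```bash
cat >> h.py <<'E'
def plan(x,y,z,yaw):
    "tool-frame shift (units of 20 mm) and turn about tool z (units of 6 deg) to TCP x,y,z with tool y at yaw deg"
    s=manip.state();R=cv2.Rodrigues(np.array(s['ee_rot']))[0]
    d=(R.T@(np.array([x,y,z])-s['ee_pos']))/.02
    cur=np.degrees(np.arctan2(R[1,1],R[0,1]));w=-((yaw-cur+180)%360-180)
    print('t',round(s['t'],1),'pos',np.round(s['ee_pos'],4),'yaw',round(cur,1),'Rz',np.round(R[:,2],3),'f',np.round(s['ft_force'],1),'g',s['gripper_width'],s['gripper_force'],'| shift',np.round(d,2),'turn',round(w/6,2))
E
python3 -m jog '[[[0.95,-0.5,0],[0,0,0],1],[[0.95,-0.5,0],[0,0,0],1],[[0.95,-0.5,0],[0,0,0],1],[[0.95,-0.5,0],[0,0,0],1],[[0.95,-0.5,0],[0,0,0],1],[[0.95,-0.5,0],[0,0,0],1],[[0.95,-0.5,0],[0,0,0],1],[[0.95,-0.5,0],[0,0,0],1],[[0.95,-0.5,0],[0,0,0],1],[[0.95,-0.5,0],[0,0,0],1],[[0.95,-0.5,0],[0,0,0],1],[[0.95,-0.5,0],[0,0,0],1],[[0.95,-0.5,0],[0,0,0],1],[[0.95,-0.5,0],[0,0,0],1],[[0.95,-0.5,0],[0,0,0],1],[[0.95,-0.5,0],[0,0,0],1],[[0.95,-0.5,0],[0,0,0],1]]' 60
python3 -m jog '[[[0,0,0],[0,0,1],1],[[0,0,0],[0,0,1],1],[[0,0,0],[0,0,1],1],[[0,0,0],[0,0,1],1],[[0,0,0],[0,0,1],1],[[0,0,0],[0,0,1],1],[[0,0,0],[0,0,1],1],[[0,0,0],[0,0,1],1],[[0,0,0],[0,0,0],1],[[0,0,0],[0,0,0],1]]'
python3 - <<'E'
from h import *
plan(.424,-.299,.08,-122)
C=cal("wrist");im=manip.camera("wrist");cv2.imwrite("pics/w1.png",im)
E
```

```text
t: 1.8
ee_pos: [0.4226, -0.2991, 0.2417]
ee_rot: [-3.11, -0.438, 0.001]
ft_force: [0.7, -0.2, 0.6]
gripper_width: 0.998
gripper_force: 0.0
t: 2.8
ee_pos: [0.4221, -0.2998, 0.2419]
ee_rot: [-3.021, 0.862, 0.001]
ft_force: [1.0, 0.0, 0.2]
gripper_width: 1.005
gripper_force: 0.0
t 2.8 pos [ 0.4221 -0.2998  0.2419] yaw -121.8 Rz [-0.001  0.001 -1.   ] f [1.  0.  0.2] g 1.00540878031181 0.0 | shift [ 0.07 -0.08  8.09] turn 0.03
```

View pics/w1.png

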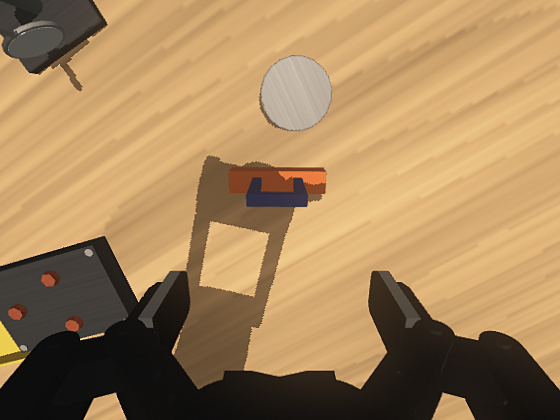

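The wrist view shows the scraper square to the fingers. The blue bar runs from about (247,200) to (307,200), the foot is at (277,180), and the jar is clear at (296,93).

```bash
python3 - <<'E'
from h import *
C=cal("wrist")
print(onz(C,[[247,206],[307,206],[277,200]],.1).round(4), onz(C,[[229,168],[326,168],[277.5,168]],.026).round(4))
print(proj(C,[[.424,-.299,.1],[.424,-.299,.026]]).round(1))
E
python3 -m jog '[[[0,0,1],[0,0,0],1],[[0,0,1],[0,0,0],1],[[0,0,1],[0,0,0],1],[[0,0,1],[0,0,0],1]]'
```

```text
[[ 0.4343 -0.2726  0.1   ]
 [ 0.4054 -0.3191  0.1   ]
 [ 0.4247 -0.2988  0.1   ]] [[ 0.4666 -0.2613  0.026 ]
 [ 0.4095 -0.3533  0.026 ]
 [ 0.438  -0.3073  0.026 ]]
[[277.5 200.5]
 [277.8 182.3]]
t: 3.25
ee_pos: [0.4223, -0.3001, 0.1616]
ee_rot: [3.021, -0.863, 0.0]
ft_force: [0.5, 0.1, -0.0]
gripper_width: 1.002
gripper_force: 0.0
```

```bash
python3 -m jog '[[[0.08,-0.08,0.8],[0,0,0],1],[[0,0,0.8],[0,0,0],1],[[0,0,0.8],[0,0,0],1],[[0,0,0.8],[0,0,0],1],[[0,0,0.8],[0,0,0],1],[[0,0,0.8],[0,0,0],1],[[0,0,0],[0,0,0],1],[[0,0,0],[0,0,0],0],[[0,0,0],[0,0,0],0],[[0,0,0],[0,0,0],0],[[0,0,0],[0,0,0],0],[[0,0,0],[0,0,0],0],[[0,0,0],[0,0,0],0],[[0,0,0],[0,0,0],0],[[0,0,0],[0,0,0],0]]' 60
python3 - <<'E'
from h import *
plan(.424,-.299,.166,-122)
E
```

```text
t: 4.75
ee_pos: [0.4254, -0.3003, 0.0676]
ee_rot: [3.019, -0.864, 0.004]
ft_force: [0.6, 1.4, 6.1]
gripper_width: 0.649
gripper_force: 64.2
t 4.8 pos [ 0.4254 -0.3003  0.0676] yaw -122.0 Rz [ 0.002 -0.002 -1.   ] f [0.6 1.4 6.1] g 0.6490956402530675 64.19194489717484 | shift [-0.08 -0.02 -4.92] turn 0.01
```

```bash
python3 -m jog '[[[0,0,-1],[0,0,0],0],[[0,0,-1],[0,0,0],0],[[0,0,-1],[0,0,0],0],[[0,0,-1],[0,0,0],0],[[0,0,0],[0,0,0],0]]'
python3 -m jog '[[[0,0,0],[0,0,-1],0],[[0,0,0],[0,0,-1],0],[[0,0,0],[0,0,-1],0],[[0,0,0],[0,0,-1],0],[[0,0,0],[0,0,-1],0],[[0,0,0],[0,0,-1],0],[[0,0,0],[0,0,-1],0],[[0,0,0],[0,0,-1],0],[[0,0,0],[0,0,-1],0],[[0,0,0],[0,0,-1],0],[[0,0,0],[0,0,-1],0],[[0,0,0],[0,0,-1],0],[[0,0,0],[0,0,-1],0],[[0,0,0],[0,0,-1],0],[[0,0,0],[0,0,-1],0],[[0,0,0],[0,0,-1],0],[[0,0,0],[0,0,-1],0],[[0,0,0],[0,0,-0.75],0],[[0,0,0],[0,0,0],0],[[0,0,0],[0,0,0],0]]'
python3 - <<'E'
from h import *
plan(.4235,-.0377,.13,-15.36)
E
```

```text
t: 5.25
ee_pos: [0.4257, -0.3008, 0.1485]
ee_rot: [3.018, -0.864, 0.007]
ft_force: [1.5, -0.9, -2.1]
gripper_width: 0.649
gripper_force: 64.5
t: 7.25
ee_pos: [0.4237, -0.2989, 0.1449]
ee_rot: [-2.5, -1.899, 0.001]
ft_force: [0.1, -0.6, -3.0]
gripper_width: 0.644
gripper_force: 64.4
t 7.2 pos [ 0.4237 -0.2989  0.1449] yaw -15.6 Rz [-0.002  0.002 -1.   ] f [ 0.1 -0.6 -3. ] g 0.6441147812510424 64.423166513443 | shift [12.58 -3.51  0.77] turn -0.03
```

```bash
python3 -m jog '[[[0.9,-0.25,0],[0,0,0],0],[[0.9,-0.25,0],[0,0,0],0],[[0.9,-0.25,0],[0,0,0],0],[[0.9,-0.25,0],[0,0,0],0],[[0.9,-0.25,0],[0,0,0],0],[[0.9,-0.25,0],[0,0,0],0],[[0.9,-0.25,0],[0,0,0],0],[[0.9,-0.25,0],[0,0,0],0],[[0.9,-0.25,0],[0,0,0],0],[[0.9,-0.25,0],[0,0,0],0],[[0.9,-0.25,0],[0,0,0],0],[[0.9,-0.25,0],[0,0,0],0],[[0.9,-0.25,0],[0,0,0],0],[[0.9,-0.25,0],[0,0,0],0],[[0,0,0],[0,0,0],0],[[0,0,0],[0,0,0],0]]'
python3 - <<'E'
from h import *
plan(.4235,-.0377,.0676+.031,-15.36)
W=manip.camera("wrist");T=manip.camera("top");S=manip.camera("side")
cv2.imwrite("pics/w2.png",np.vstack([np.hstack([cv2.resize(W,(400,300)),cv2.resize(T[190:310,190:350],(400,300),interpolation=2)]),np.hstack([cv2.resize(S[180:330,220:420],(400,300),interpolation=2),np.zeros((300,400,3),np.uint8)])]))
E
```

```text
t: 8.85
ee_pos: [0.4238, -0.0371, 0.1463]
ee_rot: [2.498, 1.905, -0.0]
ft_force: [-0.1, -0.4, -2.0]
gripper_width: 0.648
gripper_force: 64.4
t 8.8 pos [ 0.4238 -0.0371  0.1463] yaw -15.3 Rz [ 0.    -0.001 -1.   ] f [-0.1 -0.4 -2. ] g 0.6482713845829035 64.38835859298706 | shift [-0.03 -0.01  2.39] turn 0.0
```

View pics/w2.png

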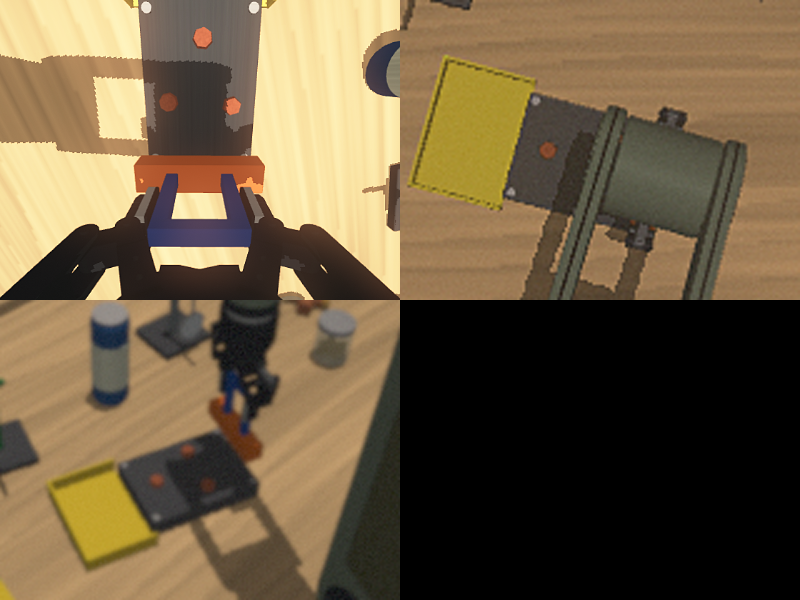

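The picture shows the foot square to the plate and behind all three flakes, covering their full width (wrist pane: foot x 135-264, flakes x 160-241).

```bash
python3 -m jog '[[[0,0,0.5],[0,0,0],0],[[0,0,0.5],[0,0,0],0],[[0,0,0.5],[0,0,0],0],[[0,0,0.4],[0,0,0],0],[[0,0,0.2],[0,0,0],0],[[0,0,0.1],[0,0,0],0],[[0,0,0],[0,0,0],0],[[0,0,0],[0,0,0],0]]'
python3 -m jog '[[[0,0,0.05],[0,0,0],0],[[0,0,0],[0,0,0],0]]'
python3 -m jog '[[[0,0,0.05],[0,0,0],0],[[0,0,0],[0,0,0],0]]'
python3 -m jog '[[[0,0,0.05],[0,0,0],0],[[0,0,0],[0,0,0],0]]'
```

```text
t: 9.8
ee_pos: [0.4246, -0.0381, 0.1026]
ee_rot: [2.5, 1.902, 0.001]
ft_force: [-0.0, -0.2, -1.1]
gripper_width: 0.648
gripper_force: 64.4
t: 10.0
ee_pos: [0.4245, -0.038, 0.1015]
ee_rot: [2.5, 1.902, 0.001]
ft_force: [0.2, -0.1, -2.2]
gripper_width: 0.648
gripper_force: 64.4
t: 10.2
ee_pos: [0.4242, -0.038, 0.1003]
ee_rot: [-2.5, -1.902, -0.0]
ft_force: [0.2, 0.2, -2.5]
gripper_width: 0.644
gripper_force: 64.4
t: 10.4
ee_pos: [0.4241, -0.038, 0.0992]
ee_rot: [-2.5, -1.902, 0.0]
ft_force: [-0.1, 0.2, -3.8]
gripper_width: 0.646
gripper_force: 64.4
```

```bash
python3 -m jog '[[[0.2,0,0],[0,0,0],0],[[0.4,0,0],[0,0,0],0],[[0.4,0,0],[0,0,0],0],[[0.4,0,0],[0,0,0],0],[[0.4,0,0],[0,0,0],0],[[0.4,0,0],[0,0,0],0],[[0.4,0,0],[0,0,0],0],[[0.4,0,0],[0,0,0],0],[[0.4,0,0],[0,0,0],0],[[0.4,0,0],[0,0,0],0],[[0.4,0,0],[0,0,0],0],[[0.4,0,0],[0,0,0],0],[[0.4,0,0],[0,0,0],0],[[0.4,0,0],[0,0,0],0],[[0.4,0,0],[0,0,0],0],[[0.4,0,0],[0,0,0],0],[[0.3,0,0],[0,0,0],0],[[0.3,0,0],[0,0,0],0]]'
python3 -m jog '[[[0.2,0,0],[0,0,0],0],[[0.2,0,0],[0,0,0],0],[[0.2,0,0],[0,0,0],0],[[0.2,0,0],[0,0,0],0],[[0.2,0,0],[0,0,0],0],[[0.2,0,0],[0,0,0],0],[[0,0,0],[0,0,0],0],[[0,0,0],[0,0,0],0]]'
python3 - <<'E'
from h import *
plan(.4415,.0279,.1,-15.36)
cv2.imwrite("pics/w3.png",manip.camera("wrist"))
E
```

```text
t: 12.2
ee_pos: [0.4606, 0.0935, 0.0993]
ee_rot: [2.5, 1.902, -0.0]
ft_force: [0.2, 0.3, -1.8]
gripper_width: 0.644
gripper_force: 64.4
t: 13.0
ee_pos: [0.4668, 0.1162, 0.0992]
ee_rot: [-2.5, -1.902, 0.0]
ft_force: [0.1, 0.3, -2.0]
gripper_width: 0.646
gripper_force: 64.4
t 13.0 pos [0.4668 0.1162 0.0992] yaw -15.5 Rz [-0. -0. -1.] f [ 0.1  0.3 -2. ] g 0.6462072773030202 64.38519448041916 | shift [-4.59 -0.04 -0.04] turn -0.02
```

View pics/w3.png

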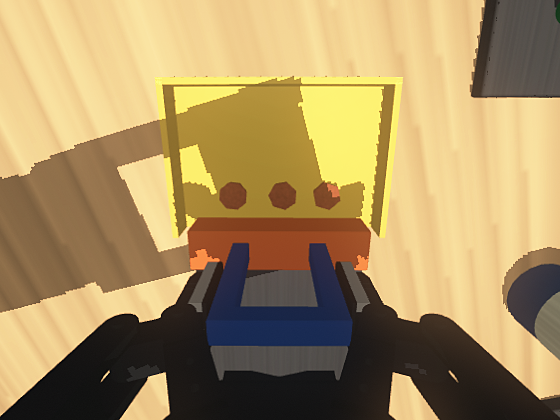

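The wrist view shows all three flakes on the tray floor, at (233,195), (282,195) and (327,194), well inside the walls.

```bash
python3 -m jog '[[[0,0,-0.4],[0,0,0],0],[[0,0,-1],[0,0,0],0],[[0,0,-1],[0,0,0],0],[[0,0,-1],[0,0,0],0],[[0,0,-1],[0,0,0],0],[[0,0,-1],[0,0,0],0],[[0,0,0],[0,0,0],0]]'
python3 -m jog '[[[0,0,0],[0,0,-1],0],[[0,0,0],[0,0,-1],0],[[0,0,0],[0,0,-1],0],[[0,0,0],[0,0,-1],0],[[0,0,0],[0,0,-1],0],[[0,0,0],[0,0,-1],0],[[0,0,0],[0,0,-1],0],[[0,0,0],[0,0,-1],0],[[0,0,0],[0,0,-1],0],[[0,0,0],[0,0,-1],0],[[0,0,0],[0,0,-1],0],[[0,0,0],[0,0,-1],0],[[0,0,0],[0,0,-1],0],[[0,0,0],[0,0,-1],0],[[0,0,0],[0,0,-1],0],[[0,0,0],[0,0,0],0],[[0,0,0],[0,0,0],0]]'
python3 - <<'E'
from h import *
plan(.5672,.230,.2075,75)
T=manip.camera("top");C=cal("top")
cv2.imwrite("pics/t4.png",cv2.resize(T[120:300,160:400],(800,600),interpolation=2))
for st,c,m in blobs(mask(T,(0,100,50),(12,255,200)),12):
    if 190<c[0]<305 and 205<c[1]<290:
        p=onz(C,[c],.012)[0,:2]-[.4415,.0279];print(st[4],p@[.964,-.265],p@[.265,.964])
E
```

```text
t: 13.75
ee_pos: [0.4694, 0.1162, 0.2111]
ee_rot: [2.497, 1.899, 0.01]
ft_force: [0.7, 0.6, -1.9]
gripper_width: 0.646
gripper_force: 64.5
t: 15.45
ee_pos: [0.4664, 0.1161, 0.2065]
ee_rot: [-0.426, -3.111, 0.0]
ft_force: [0.9, 0.8, -2.3]
gripper_width: 0.651
gripper_force: 64.4
t 15.4 pos [0.4664 0.1161 0.2065] yaw 74.4 Rz [-0.001 -0.    -1.   ] f [ 0.9  0.8 -2.3] g 0.6509622319500462 64.40323948860168 | shift [-3.32  6.84 -0.06] turn -0.1
```

```bash
python3 -m jog '[[[-0.47,0.98,0],[0,0,0],0],[[-0.47,0.98,0],[0,0,0],0],[[-0.47,0.98,0],[0,0,0],0],[[-0.47,0.98,0],[0,0,0],0],[[-0.47,0.98,0],[0,0,0],0],[[-0.47,0.98,0],[0,0,0],0],[[-0.47,0.98,0],[0,0,0],0],[[0,0,0],[0,0,-0.1],0],[[0,0,0],[0,0,0],0],[[0,0,0],[0,0,0],0]]'
python3 - <<'E'
from h import *
plan(.629,.2134,.2075,75)
W=manip.camera("wrist");T=manip.camera("top");S=manip.camera("side");C=cal("wrist")
cv2.imwrite("pics/w5.png",np.vstack([np.hstack([cv2.resize(W,(400,300)),cv2.resize(T[120:240,150:310],(400,300),interpolation=2)]),np.hstack([cv2.resize(S[160:310,150:350],(400,300),interpolation=2),cv2.resize(W[60:240,200:440],(400,300))])]))
C2=cal("top")
for st,c,m in blobs(mask(T,(0,100,50),(12,255,200)),12):
    if 190<c[0]<305 and 205<c[1]<290:
        p=onz(C2,[c],.012)[0,:2]-[.4415,.0279];print(st[4],p@[.964,-.265],p@[.265,.964])
E
```

```text
t: 16.5
ee_pos: [0.5662, 0.2303, 0.2068]
ee_rot: [-0.408, -3.114, 0.001]
ft_force: [0.5, -0.9, -2.1]
gripper_width: 0.648
gripper_force: 64.9
t 16.5 pos [0.5662 0.2303 0.2068] yaw 75.1 Rz [-0.001 -0.001 -1.   ] f [ 0.5 -0.9 -2.1] g 0.6476335805066309 64.91406440734863 | shift [-3.25 -0.01 -0.04] turn 0.01
47 0.07408275704833155 0.20838449839415807
33 0.034490059068975856 0.11107548367080913
33 0.0032807181033562938 0.11156823858704078
35 -0.03274744759482025 0.11164105231648826
```

View pics/w5.png

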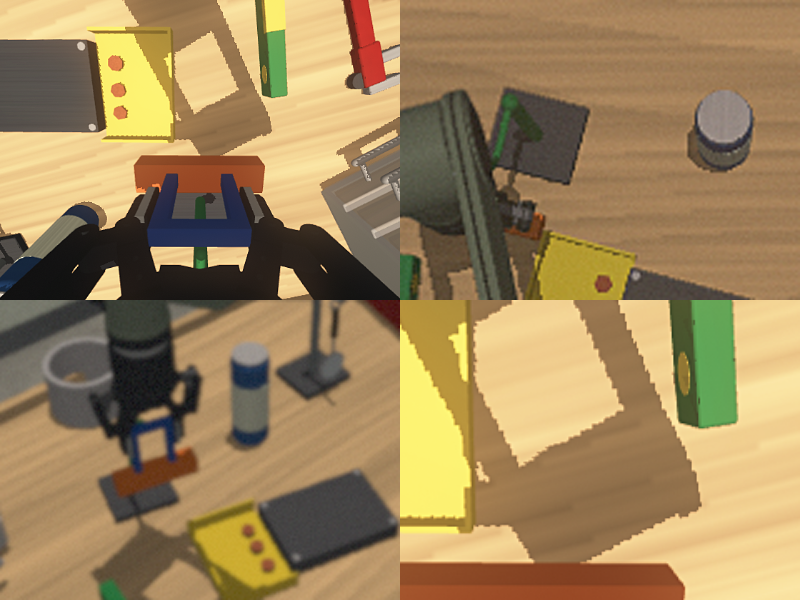

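The picture shows the three flakes in the tray, and the green hook seen through the loop, centred between the posts (wrist pane ~(203,205)).

```bash
python3 -m jog '[[[-0.3,0,0],[0,0,0],0],[[-0.3,0,0],[0,0,0],0],[[-0.3,0,0],[0,0,0],0],[[-0.3,0,0],[0,0,0],0],[[-0.3,0,0],[0,0,0],0],[[-0.3,0,0],[0,0,0],0],[[-0.3,0,0],[0,0,0],0],[[-0.3,0,0],[0,0,0],0],[[-0.3,0,0],[0,0,0],0],[[-0.3,0,0],[0,0,0],0],[[-0.25,0,0],[0,0,0],0],[[0,0,0],[0,0,0],0],[[0,0,0],[0,0,0],0]]'
python3 -m jog '[[[0,0,0.3],[0,0,0],0],[[0,0,0.3],[0,0,0],0],[[0,0,0.3],[0,0,0],0],[[0,0,0.2],[0,0,0],0],[[0,0,0.2],[0,0,0],0],[[0,0,0],[0,0,0],0],[[0,0,0],[0,0,0],0]]'
python3 - <<'E'
from h import *
plan(.629,.2134,.1736,75)
E
```

```text
t: 17.95
ee_pos: [0.6297, 0.2142, 0.2072]
ee_rot: [-0.407, -3.115, 0.0]
ft_force: [0.4, 0.6, -2.4]
gripper_width: 0.645
gripper_force: 64.9
t: 18.65
ee_pos: [0.6297, 0.2142, 0.1812]
ee_rot: [-0.406, -3.115, 0.0]
ft_force: [0.3, 0.6, -2.2]
gripper_width: 0.644
gripper_force: 64.9
t 18.6 pos [0.6297 0.2142 0.1812] yaw 75.1 Rz [-0.  0. -1.] f [ 0.3  0.6 -2.2] g 0.6443215480692824 64.91522759199142 | shift [ 0.03 -0.05  0.38] turn 0.02
```

```bash
for k in 1; do python3 -m jog '[[[0,0,0.1],[0,0,0],0],[[0,0,0.1],[0,0,0],0],[[0,0,0.05],[0,0,0],0],[[0,0,0],[0,0,0],0]]'; python3 -m jog '[[[0,0,0.05],[0,0,0],0],[[0,0,0],[0,0,0],0]]'; python3 -m jog '[[[0,0,0.05],[0,0,0],0],[[0,0,0],[0,0,0],0]]'; python3 -m jog '[[[0,0,0.05],[0,0,0],0],[[0,0,0],[0,0,0],0]]'; done | grep -A1 -E "ee_pos|ft_f"
```

```text
ee_pos: [0.6296, 0.2142, 0.176]
ee_rot: [-0.406, -3.115, 0.0]
ft_force: [0.6, -0.0, -2.2]
gripper_width: 0.648
--
ee_pos: [0.6297, 0.2142, 0.1752]
ee_rot: [-0.406, -3.115, 0.0]
ft_force: [-0.5, 0.6, -2.4]
gripper_width: 0.647
--
ee_pos: [0.6297, 0.2142, 0.1742]
ee_rot: [-0.406, -3.115, 0.0]
ft_force: [0.0, -0.3, -2.8]
gripper_width: 0.647
--
ee_pos: [0.6298, 0.2142, 0.1736]
ee_rot: [0.406, 3.115, 0.0]
ft_force: [-0.5, -0.7, -1.9]
gripper_width: 0.645
```

```bash
(python3 -m jog '[[[0,0,0.05],[0,0,0],0],[[0,0,0],[0,0,0],0]]'; python3 -m jog '[[[0,0,0.05],[0,0,0],0],[[0,0,0],[0,0,0],0]]'; python3 -m jog '[[[0,0,0.05],[0,0,0],0],[[0,0,0],[0,0,0],0]]') | grep -E "ee_pos|ft_f"
```

```text
ee_pos: [0.6299, 0.2142, 0.1735]
ft_force: [-3.0, -0.9, 4.0]
ee_pos: [0.63, 0.2143, 0.1733]
ft_force: [-4.4, -2.1, 6.9]
ee_pos: [0.63, 0.2143, 0.1733]
ft_force: [-6.5, -1.8, 10.8]
```

Contact came at the expected seat height. I'll relieve the load and open slowly.

```bash
python3 -m jog '[[[0,0,-0.1],[0,0,0],0],[[0,0,0],[0,0,0],0],[[0,0,0],[0,0,0],0.64],[[0,0,0],[0,0,0],0.66],[[0,0,0],[0,0,0],0.68],[[0,0,0],[0,0,0],0.7],[[0,0,0],[0,0,0],0.74],[[0,0,0],[0,0,0],0.8],[[0,0,0],[0,0,0],0.85],[[0,0,0],[0,0,0],0.9],[[0,0,0],[0,0,0],0.95],[[0,0,0],[0,0,0],0.95],[[0,0,0],[0,0,0],0.95],[[0,0,0],[0,0,0],0.95],[[0,0,0],[0,0,0],0.95]]' 20
python3 - <<'E'
from h import *
W=manip.camera("wrist");S=manip.camera("side")
cv2.imwrite("pics/w6.png",np.hstack([cv2.resize(W,(400,300)),cv2.resize(S[160:310,150:350],(400,300),interpolation=2)]))
E
```

```text
t: 21.75
ee_pos: [0.6297, 0.2142, 0.1723]
ee_rot: [0.406, 3.115, 0.0]
ft_force: [-0.1, 0.4, 0.3]
gripper_width: 0.953
gripper_force: 0.0
```

View pics/w6.png

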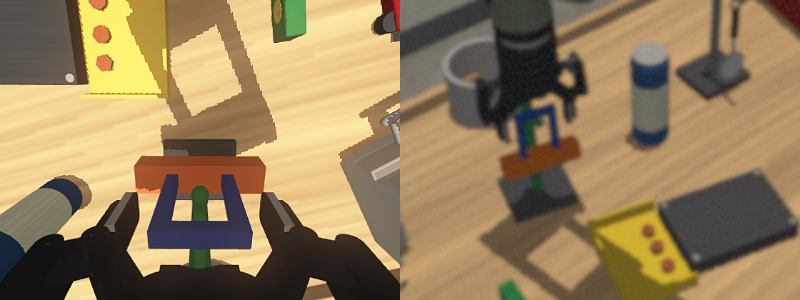

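The scraper is hanging on the hook bar with both fingers clear of the posts, so I'll retreat straight up.

```bash
python3 -m jog '[[[0,0,-0.2],[0,0,0],0.95],[[0,0,-0.4],[0,0,0],0.95],[[0,0,-0.6],[0,0,0],0.95],[[0,0,-0.6],[0,0,0],0.95],[[0,0,-0.6],[0,0,0],0.95],[[0,0,-0.6],[0,0,0],0.95],[[0,0,-0.8],[0,0,0],0.95],[[0,0,-0.8],[0,0,0],0.95],[[0,0,-0.8],[0,0,0],0.95],[[0,0,-0.8],[0,0,0],0.95],[[0,0,0],[0,0,0],0.95],[[0,0,0],[0,0,0],0.95],[[0,0,0],[0,0,0],0.95],[[0,0,0],[0,0,0],0.95],[[0,0,0],[0,0,0],0.95],[[0,0,0],[0,0,0],0.95],[[0,0,0],[0,0,0],0.95],[[0,0,0],[0,0,0],0.95]]'
python3 - <<'E'
from h import *
W=manip.camera("wrist");S=manip.camera("side")
cv2.imwrite("pics/w7.png",np.hstack([cv2.resize(W,(400,300)),cv2.resize(S[160:310,150:350],(400,300),interpolation=2)]))
W2=manip.camera("wrist");print(np.abs(W.astype(int)-W2).mean())
E
```

```text
t: 23.65
ee_pos: [0.6297, 0.2142, 0.2962]
ee_rot: [-0.406, -3.115, 0.0]
ft_force: [-0.7, -0.4, -0.8]
gripper_width: 0.949
gripper_force: 0.0
0.8356320861678005
```

View pics/w7.png

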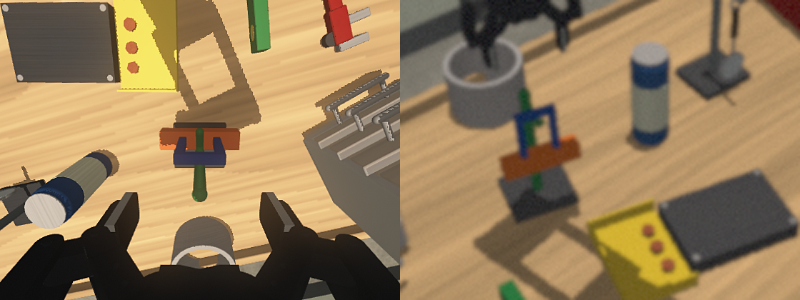

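The scraper hangs upright on the green hook, the arm is clear above it, and the flakes are in the tray.

```bash
python3 -m jog '[[[0,0,0],[0,0,0],0.95],[[0,0,0],[0,0,0],0.95],[[0,0,0],[0,0,0],0.95],[[0,0,0],[0,0,0],0.95],[[0,0,0],[0,0,0],0.95],[[0,0,0],[0,0,0],0.95],[[0,0,0],[0,0,0],0.95],[[0,0,0],[0,0,0],0.95],[[0,0,0],[0,0,0],0.95],[[0,0,0],[0,0,0],0.95]]' >/dev/null; python3 -c "
from station import manip
print(manip.finish_job())"
```

```text
the job is handed in; nothing more can be done
None
```

The job is handed in: all three flakes are in the catch tray, the scraper was hanging upright on the green hook in the last picture, and the gripper is clear; no verdict was returned.

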